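# Stand the slumped book back up and close the row with the bookend

### The arm

A 6-joint arm with a two-finger parallel gripper is mounted at the origin on the work surface. World frame = base frame: x ahead of the robot, y to its left, z up, the work surface at z = 0. Lengths are in m, angles in rad, forces in N, time in s.
With the tool pointing down it reaches from about 0.35 to 0.85 m from the base axis. Payload 8.1 kg.
Tool frame: the origin (TCP) lies between the finger pads; the fingertips stand 11 mm ahead of it and the grasp point (between the pads) lies 8 mm behind it; y points along the fingers, x is the direction in which the jaws open and shut, and the axes are right-handed (so a half turn about y gives the same grasp; the last joint's range is limited). The gripper opens to 93 mm and grips with 3 to 60 N. Pads are 15 mm wide; open, the fingers measure 128 mm over their backs; the gripper's body (75 mm by 188 mm) begins 65 mm behind the grasp point.
Start: joints at [-1.33, 0.13, 1.488, -0, 1.523, -0.085], TCP at [0.192, -0.568, 0.23] pointing down, gripper open.
Joint ranges: [-2.96, 2.96], [-0.89, 2.26], [0.02, 2.5], [-1.34, 4.48], [0, 2.73], [-2.66, 2.66]. Speed limits (rad/s): [2.39, 2.39, 2.79, 3.14, 3.14, 3.14].

### API

Orientations are given as a rotation vector (axis times angle).
In Python, from plant import readout, optics, robot gives the robot as it stands.
- The arm moves only by the shell command python3 -m creep 'ROWS' [FORCE]. ROWS is JSON, a list that holds one entry, the list of rows, each a list of 7 numbers: the closure, from 0 (fully open) to 1 (shut), then the shift along the tool's x, y, z in cm, then the turn, a rotation vector about the tool's x, y, z in degrees. In form: [[[grip, x, y, z, wx, wy, wz], ...]]. A call has exactly 8 rows; each row shifts and turns the pose as measured when the row begins, along the tool's axes as they then stand; what a row does not reach is not made up. A row lasts 1/10 s, in which the tool goes at most 50 mm and 8.59 degrees, less where a joint would pass 70% of its speed; a pose out of reach is approached as far as the arm can. A call is refused whole if a number of a shift passes 5 or a number of a turn 8.59, either way. A call with a gripper value outside its range is refused whole. The fingers move at their own pace and stop on an object; FORCE is the grip in N (left out, the last holds). Time passes only in rows, so rows that do not move let the fingers close, or fill a call up. It gives the time, the measured TCP pose, the force and the opening at its end, in the units of the state.
- readout.read_state(): the state, without advancing time (a new reading comes with each control period).
- optics.read_camera(name): name is "side" or "top"; returns a dict with "frame" (384x512x3 uint8, red, green, blue), "depth" (384x512 float32, m along the optical axis (not along the pixel's ray), 0 where there is no reading), "intrinsics" (3x3 intrinsics, pixels), "dist_coeffs" ([k1, k2, p1, p2, k3] as OpenCV has them; the pictures are not rectified), "R" (3x3) and "t" (3): a world point X has camera coordinates R X + t. Camera axes: x right, y down, z forward; pixel columns grow to the right and rows downward; lengths in m; the calibration is good to about 2 mm. A picture is of the moment at which its call begins.
- robot.close_job(): hands the job in, once; it reports no verdict.
The state is a dict: "t": time; "q": joint angles; "dq": joint speeds; "joint_torque": joint torques, N m; "tool_pos": TCP position; "orientation": TCP orientation; "force": force on the tool from outside, world axes, zero at the start; "wrist_torque": the same for the moment, N m; "opening": finger opening in m.
Only numpy, scipy, OpenCV 4.12 (cv2) and the standard library are available. Lean on these libraries where they do the work, as an engineer would, in place of code of your own. Each camera call takes 0.05 s, during which the arm holds its last target. There are 200 camera calls.

### The job

The last book of the row on the drawing table has slumped over onto the wooden bookend block. Push it back upright with your fingers so that it stands against the other books, leaving the bookend where it is meanwhile; then push the bookend along the table, square and in line with the row, until it is snug against the book and the row stands closed. Lift nothing, and leave the pen cup, the marker and the book lying flat alone.

Things in the scene. Friction and masses are not known exactly. Their poses are not given: they have to be found in the camera images.
- unit: Fixed grey desktop drawer unit, 160 (x) x 110 (y) x 155 mm high, that backs the row. Origin: centre of its underside. Its own +y axis points along the row, towards the slumped book and the bookend. It may stand at different places and be turned on the table up to about 20 degrees.
- row_a: Standing paperback next to the drawer unit's +y face; 115 mm deep (own x), 18 mm thick (own y), 165 mm high. Origin: centre of its underside. Loose, 0.2 kg.
- row_b: Second standing paperback of the row; 115 x 24 (thick, own y) x 172 mm high. Origin: centre of its underside. Loose, 0.2 kg.
- row_c: Third and last book that still stands; 115 x 20 (thick, own y) x 172 mm high. Origin: centre of its underside. Its face at own y = +10 mm is the one the slumped book must stand against. Loose, 0.2 kg. The three standing books touch each other and the unit to within 1 mm.
- book: The slumped paperback, 115 mm deep (own x), 22 mm thick (own y), 172 mm high (own z, from foot to top), about 0.24 kg, loose. Origin: centre of its foot (underside). At the start its foot is on the table 5 to 15 mm from the row and it leans about 35 degrees from vertical, away from the row, on the upper edge of the bookend; its top sticks out over the bookend.
- book_mid (a point): Centre of the slumped book, half-way up its height and in the middle of its thickness.
- book_top (a point): Middle of the slumped book's overhanging top edge: the edge between its top and the cover that faces away from the row (own y = +11 mm, own z = 172 mm). At the start this edge is about 141 mm above the table, 60 mm above the bookend's top, and is the outermost line of the book.
- bookend: Loose wooden block used as bookend, 100 (own x) x 80 (own y) x 80 mm high, about 0.6 kg, slides on the table. Origin: centre of its underside. Its face at own y = -40 mm looks to the row and the slumped book, that at own y = +40 mm looks away.
- cup: Bystander: white pen cup, 72 mm across, 95 mm high, with three pens that reach 150 mm high. Origin: centre of its underside.
- flat_book: Bystander: paperback lying flat, 115 (x) x 172 (y) x 20 mm high. Origin: centre of its underside.
- marker: Bystander: marker lying on the table, 135 mm long (own x), 12 mm thick. Origin: centre of its underside.
Not all that is in view belongs to the job. What is shaped like the row_a but turquoise is not meant. What is shaped like the book but green is not meant.

How it is judged:
By the outcome, as a careful person would: the job done as asked, in the order asked, and still so for the second after the job is handed in, with the robot touching nothing.
It also fails if it takes over 48 s, if anything falls off the work surface, if the arm or the gripper's body presses on something with over 40 N, if the wrist force passes 120 N, or if a joint passes its speed limit or range.

## Working session

There is one attempt and no reset: what is moved stays moved. The work goes in short steps, Python scripts to look and compute and a shell command to move; the robot and the scene stay as the last step left them, time stands still between calls to the robot, and variables do not carry over. Pictures are saved under pics/ and viewed, about 8 in all and at most 12, crops included, and the job is handed in when it is done.

```bash
mkdir -p pics; cat > h.py <<'E'
import numpy as np, cv2
from plant import readout, optics, robot
def snap(n,tag):
    c=optics.read_camera(n); np.savez(f'pics/{tag}.npz',**c)
    cv2.imwrite(f'pics/{tag}.png',cv2.cvtColor(c['frame'],cv2.COLOR_RGB2BGR)); return c
def world(c,uv):
    uv=np.array(uv,float); out=[]
    n=cv2.undistortPoints(uv.reshape(-1,1,2),c['intrinsics'],c['dist_coeffs']).reshape(-1,2)
    for (u,v),p in zip(uv,n):
        d=c['depth'][int(round(v)),int(round(u))]
        out.append(c['R'].T@(np.array([p[0]*d,p[1]*d,d])-c['t']))
    return np.array(out)
def ray(c,uv,z):
    n=cv2.undistortPoints(np.array(uv,float).reshape(-1,1,2),c['intrinsics'],c['dist_coeffs']).reshape(-1,2)
    o=-c['R'].T@c['t']; d=np.c_[n,np.ones(len(n))]@c['R']
    return o+d*((z-o[2])/d[:,2])[:,None]
def cloud(c):
    h,w=c['depth'].shape; u,v=np.meshgrid(np.arange(w),np.arange(h))
    return world(c,np.c_[u.ravel(),v.ravel()]).reshape(h,w,3)
E
python3 - <<'E'
from h import *
a=snap('top','t0');b=snap('side','s0')
s=readout.read_state();print(s)
for c in(a,b):print(-c['R'].T@c['t'],c['R'][2])
E
```

```text
{'t': 0.1, 'q': array([-1.33042125e+00,  1.31092212e-01,  1.48916629e+00,  2.74822949e-06,
        1.52302903e+00, -8.54107899e-02]), 'dq': array([ 1.14666759e-03, -3.14740897e-05, -1.59027117e-03,  2.59988955e-03,
       -6.72619081e-04,  9.34955847e-04]), 'joint_torque': array([ 8.78354149e-04, -5.61343324e+01, -4.93095016e+01,  7.69993477e-02,
        2.91594921e-02, -5.97064763e-05]), 'tool_pos': array([ 0.19192727, -0.56794162,  0.22869067]), 'orientation': array([-1.34475728,  0.96685079, -0.96472094]), 'force': array([1.00119613, 0.03722371, 0.29720914]), 'wrist_torque': array([ 0.03706808,  0.01951185, -0.01446396]), 'opening': 0.09315594299523934}
[ 0.38743724 -0.0690689   1.01153669] [ 0.18372809 -0.00706472 -0.98295172]
[ 0.99882948 -0.10586596  0.66229148] [-0.62573349  0.04848452 -0.77852864]
```

View pics/t0.png

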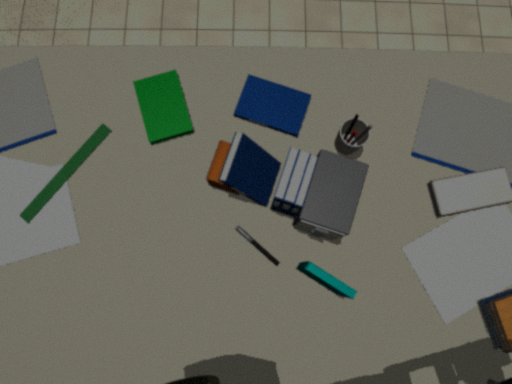

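View pics/s0.png

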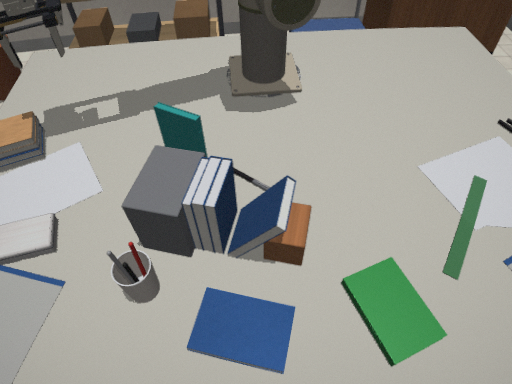

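The top view shows the grey unit near px (335,195), three standing books near (295,180), and the slumped navy book near (250,170). The orange bookend sits under it near (220,165), with the marker at (258,245). World +y points left and +x points up. Next I get the poses from depth.

```bash
python3 - <<'E'
from h import *
c=np.load('pics/t0.npz'); P=cloud(c); s=np.load('pics/s0.npz'); Q=cloud(s)
def reg(P,u0,u1,v0,v1,z0,z1):
    p=P[v0:v1,u0:u1].reshape(-1,3); return p[(p[:,2]>z0)&(p[:,2]<z1)]
for n,a in dict(unit=(300,370,150,240,.148,.162),row=(270,320,145,215,.158,.18),bendtop=(200,235,135,195,.07,.09)).items():
    p=reg(P,*a); r=cv2.minAreaRect((p[:,:2]*1000).astype(np.float32)); print(n,len(p),np.median(p[:,2]),r); print(cv2.boxPoints(r).round(0).tolist())
# leaning book cover plane
p=reg(P,235,275,150,195,.03,.16); 
p=p; m=p.mean(0); print('book mean',m,np.linalg.svd(p-m)[2][2] if len(p)<5000 else '')
p=reg(Q,255,315,195,265,.074,.088); r=cv2.minAreaRect((p[:,:2]*1000).astype(np.float32)); print('bend side',len(p),r,cv2.boxPoints(r).round().tolist())
f=reg(P,200,280,125,215,.1,.17);k=np.argsort(-f[:,1])[:10];print(f[k].round(3))
for n,a in dict(cup=(335,375,115,155,.05,.16),marker=(230,285,220,270,.006,.03),flat=(230,315,70,140,.012,.03),turq=(295,360,255,305,.01,.2)).items():
    p=reg(P,*a); print(n,len(p),p.min(0).round(3),p.max(0).round(3))
for n in('t0','s0'):
    i=cv2.imread(f'pics/{n}.png')
i=cv2.imread('pics/t0.png')[120:245,195:375]; j=cv2.imread('pics/s0.png')[140:275,180:330]
cv2.imwrite('pics/c0.png',np.hstack([cv2.resize(i,(420,292),interpolation=2),cv2.resize(j,(324,292),interpolation=2)]))
E
```

```text
Still running in the background as job /tmp/bash_jobs.1000/c4975ce8fb84 (pid 493). You'll get a notice when it ends.
```

```bash
kill -- -$(cat /tmp/bash_jobs.1000/c4975ce8fb84/pid); cat > m.py <<'E'
from h import *
ld=lambda t:dict(np.load(f'pics/{t}.npz'))
def reg(P,u0,u1,v0,v1,z0,z1):
    p=P[v0:v1,u0:u1].reshape(-1,3); return p[(p[:,2]>z0)&(p[:,2]<z1)]
def rect(p):
    r=cv2.minAreaRect((p[:,:2]*1000).astype(np.float32)); return len(p),np.median(p[:,2]).round(4),np.round(r[0]),np.round(r[1]),round(r[2],1),cv2.boxPoints(r).round().tolist()
E
timeout 60 python3 - <<'E'
from m import *
P=cloud(ld('t0')); Q=cloud(ld('s0'))
for n,a in dict(unit=(300,370,150,240,.148,.162),row=(270,320,145,215,.158,.18),bendtop=(200,235,135,195,.07,.09)).items(): print(n,rect(reg(P,*a)))
print('bend side',rect(reg(Q,255,315,195,265,.074,.088)))
p=reg(P,235,275,150,195,.03,.16); m=p.mean(0); print('book',m,np.linalg.svd(p-m,full_matrices=False)[2][2])
f=reg(P,200,280,125,215,.1,.17);k=np.argsort(-f[:,1])[:8];print(f[k].round(3))
for n,a in dict(cup=(335,375,115,155,.05,.16),marker=(230,285,220,270,.006,.03),flat=(230,315,70,140,.012,.03),turq=(295,360,255,305,.01,.2)).items():
    p=reg(P,*a); print(n,len(p),p.min(0).round(3),p.max(0).round(3))
i=cv2.imread('pics/t0.png')[120:245,195:375]; j=cv2.imread('pics/s0.png')[140:275,180:330]
cv2.imwrite('pics/c0.png',np.hstack([cv2.resize(i,(420,292),interpolation=2),cv2.resize(j,(324,292),interpolation=2)]))
E
```

```text
unit (4000, np.float64(0.1539), array([ 555., -239.]), array([129., 164.]), 72.2, [[457.0, -275.0], [614.0, -325.0], [653.0, -203.0], [497.0, -153.0]])
row (1602, np.float64(0.1683), array([ 580., -164.]), array([ 63., 116.]), 71.9, [[515.0, -176.0], [625.0, -212.0], [645.0, -152.0], [535.0, -116.0]])
bendtop (504, np.float64(0.0787), array([631.,  -6.]), array([ 56., 101.]), 73.1, [[575.0, -18.0], [671.0, -47.0], [688.0, 6.0], [591.0, 35.0]])
bend side (1186, np.float64(0.0804), array([623., -33.]), array([109., 115.]), 72.3, [[552.0, -68.0], [661.0, -103.0], [695.0, 2.0], [585.0, 37.0]])
book [ 0.6086216  -0.07477694  0.08693   ] [ 0.27285648  0.77690014 -0.56742886]
[[ 0.578  0.     0.139]
 [ 0.575  0.     0.14 ]
 [ 0.579  0.     0.144]
 [ 0.581 -0.001  0.136]
 [ 0.582 -0.002  0.138]
 [ 0.578 -0.002  0.137]
 [ 0.586 -0.002  0.14 ]
 [ 0.583 -0.002  0.144]]
cup 638 [ 0.633 -0.346  0.05 ] [ 0.74  -0.251  0.155]
marker 260 [ 0.397 -0.138  0.006] [ 0.492 -0.034  0.016]
flat 2842 [ 0.723 -0.22   0.012] [ 0.883 -0.026  0.025]
turq 828 [ 0.329 -0.287  0.011] [ 0.406 -0.18   0.167]
```

View pics/c0.png

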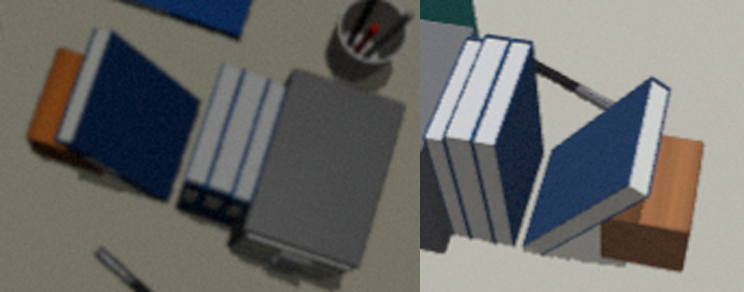

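The crop confirms it: the book leans over the bookend, with its top edge over the middle of the block. In row axes the row face is at s≈55 mm and the bookend spans s≈138–218 mm. The lateral centre is l≈602 mm and the yaw is -18°. Next I work out the approach.

```bash
cat >> m.py <<'E'
from scipy.spatial.transform import Rotation as Ro
a=np.radians(-18.); L=np.array([np.cos(a),np.sin(a),0]); S=np.array([-np.sin(a),np.cos(a),0])
Rd=np.c_[L,[0,0,-1],S]
def rep(l,s,z,Rt=Rd):
    st=readout.read_state(); R=Ro.from_rotvec(st['orientation']).as_matrix(); p=st['tool_pos']
    print('t',st['t'],'l,s,z mm',(np.array([L@p,S@p,p[2]])*1000).round(1),'F l,s,z',np.array([L@st['force'],S@st['force'],st['force'][2]]).round(1),'open',round(st['opening'],4))
    d=(L*l+S*s)/1000+np.array([0,0,z/1000])-p
    print('R',R.round(2).tolist(),'rot deg',np.degrees(Ro.from_matrix(R.T@Rt).as_rotvec()).round(1),'shift now cm',(R.T@d*100).round(2),'shift after',(Rt.T@d*100).round(2))
E
python3 -c "
from m import *
rep(602,245,240)"
```

```text
t 0.1 l,s,z mm [ 358.  -480.8  228.7] F l,s,z [0.9 0.3 0.3] open 0.0932
R [[0.32, -0.0, 0.95], [-0.95, 0.0, 0.32], [-0.0, -1.0, 0.0]] rot deg [ -0.1 -53.3  -0.1] shift now cm [-43.65  -1.05  62.91] shift after [24.4  -1.13 72.58]
```

```bash
python3 -m creep '[[[0.46,0,-0.3,3,0,-7,0],[0.46,0,-0.3,3,0,-7,0],[0.46,0,-0.3,3,0,-7,0],[0.46,0,-0.3,3,0,-7,0],[0.46,0,-0.3,3,0,-7,0],[0.46,0,-0.3,3,0,-7,0],[0.46,0,0,3,0,-7,0],[0.46,0,0,3,0,-4,0]]]'; python3 -c "
from m import *
rep(602,245,240)"
```

```text
t: 0.9
tool_pos: [0.3603, -0.4037, 0.2422]
orientation: [-1.55, 0.232, -0.223]
force: [-0.4, -0.2, -0.0]
opening: 0.0503
t 0.9 l,s,z mm [ 467.4 -272.6  242.2] F l,s,z [-0.3 -0.3 -0. ] open 0.0503
R [[0.96, -0.0, 0.29], [-0.29, 0.01, 0.96], [-0.01, -1.0, 0.01]] rot deg [-0.4  1.4 -0.4] shift now cm [14.7   0.49 51.42] shift after [13.46  0.22 51.76]
```

```bash
python3 -m creep '[[[0.46,1.7,0,5,0,1.4,0],[0.46,1.7,0,5,0,0,0],[0.46,1.7,0,5,0,0,0],[0.46,1.7,0,5,0,0,0],[0.46,1.7,0,5,0,0,0],[0.46,1.7,0,5,0,0,0],[0.46,1.7,0,5,0,0,0],[0.46,1.7,0,5,0,0,0]]]'; python3 -c "
from m import *
rep(602,245,240)"
```

```text
t: 1.7
tool_pos: [0.5958, -0.0796, 0.241]
orientation: [-1.547, 0.256, -0.241]
force: [1.1, 0.0, 0.4]
opening: 0.0504
t 1.7 l,s,z mm [591.2 108.4 241. ] F l,s,z [1.  0.4 0.4] open 0.0504
R [[0.95, -0.01, 0.31], [-0.31, 0.01, 0.95], [-0.01, -1.0, 0.01]] rot deg [-0.4 -0.2 -0.7] shift now cm [ 1.04  0.19 13.66] shift after [ 1.08  0.1  13.66]
```

```bash
python3 -m creep '[[[0.46,0.3,0,4,0,0,-0.4],[0.46,0.3,0,4,0,0,-0.3],[0.46,0.3,0.5,3,0,0,0],[0.46,0.2,3,0.5,0,0,0],[0.46,0,4,0,0,0,0],[0.46,0,3,0,0,0,0],[0.46,0,1.5,0,0,0,0],[0.46,0,0,0,0,0,0]]]'; python3 -c "
from m import *
rep(602,190,111)
a=snap('side','s1');b=snap('top','t1')
i=cv2.imread('pics/t1.png')[110:250,190:370]; j=cv2.imread('pics/s1.png')[100:275,170:350]
cv2.imwrite('pics/c1.png',np.hstack([cv2.resize(i,(386,300),interpolation=2),cv2.resize(j,(308,300),interpolation=2)]))
"
```

```text
t: 2.5
tool_pos: [0.645, 0.0411, 0.1145]
orientation: [-1.549, 0.242, -0.24]
force: [-0.0, 0.7, 0.3]
opening: 0.0503
t 2.5 l,s,z mm [600.7 238.4 114.5] F l,s,z [-0.3  0.7  0.3] open 0.0503
R [[0.95, 0.0, 0.3], [-0.3, 0.01, 0.95], [-0.0, -1.0, 0.01]] rot deg [-0.5  0.4 -0.1] shift now cm [ 0.1   0.31 -4.85] shift after [ 0.13  0.35 -4.84]
```

View pics/c1.png

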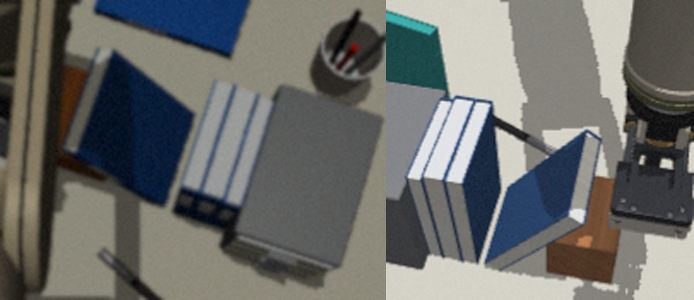

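```bash
python3 -m creep '[[[0.46,0.1,0.3,-1.2,-0.4,0.4,0],[0.46,0,0,-1.2,0,0,0],[0.46,0,0,-1,0,0,0],[0.46,0,0,-0.8,0,0,0],[0.46,0,0,-0.7,0,0,0],[0.46,0,0,-0.7,0,0,0],[0.46,0,0,-0.7,0,0,0],[0.46,0,0,-0.7,0,0,0]]]'; python3 -c "
from m import *
rep(602,85,111)"
```

```text
t: 3.4
tool_pos: [0.6294, -0.0331, 0.1233]
orientation: [-1.554, 0.236, -0.26]
force: [0.1, 0.5, -0.8]
opening: 0.0506
t 3.4 l,s,z mm [608.8 163.  123.3] F l,s,z [-0.1  0.5 -0.8] open 0.0506
R [[0.95, 0.02, 0.31], [-0.31, 0.0, 0.95], [0.01, -1.0, 0.01]] rot deg [-0.3 -0.1  0.9] shift now cm [-0.68  1.18 -7.81] shift after [-0.68  1.23 -7.8 ]
```

```bash
python3 -m creep '[[[0.46,-0.3,0.4,-0.7,0,0,0.5],[0.46,-0.2,0.4,-0.7,0,0,0.3],[0.46,-0.2,0.3,-0.7,0,0,0],[0.46,-0.1,0.2,-0.6,0,0,0],[0.46,-0.1,0.1,-0.6,0,0,0],[0.46,0,0.1,-0.5,0,0,0],[0.46,0,0.1,-0.5,0,0,0],[0.46,0,0,0,0,0,0]]]'; python3 -c "
from m import *
rep(602,85,111)
a=snap('side','s2');b=snap('top','t2')
i=cv2.imread('pics/t2.png')[110:250,190:370]; j=cv2.imread('pics/s2.png')[100:275,170:350]
cv2.imwrite('pics/c2.png',np.hstack([cv2.resize(i,(386,300),interpolation=2),cv2.resize(j,(308,300),interpolation=2)]))
"
```

```text
t: 4.2
tool_pos: [0.6041, -0.0752, 0.104]
orientation: [-1.552, 0.25, -0.247]
force: [-0.1, 1.3, 0.2]
opening: 0.0502
t 4.2 l,s,z mm [597.8 115.1 104. ] F l,s,z [-0.5  1.2  0.2] open 0.0502
R [[0.95, -0.0, 0.31], [-0.31, 0.01, 0.95], [-0.0, -1.0, 0.0]] rot deg [-0.3 -0.2 -0.2] shift now cm [ 0.43 -0.71 -3.01] shift after [ 0.42 -0.7  -3.01]
```

View pics/c2.png

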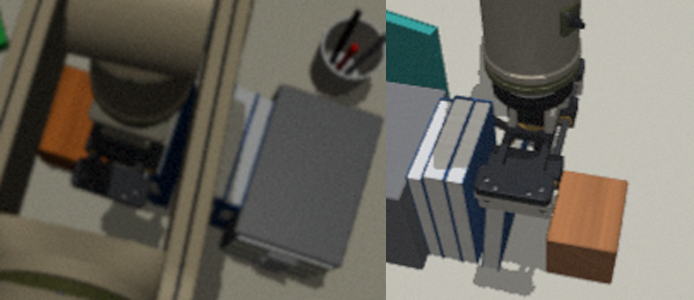

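The book is almost upright and the bookend is clear of it at px (590,225). I'll raise slightly and finish the push slowly.

```bash
python3 -m creep '[[[0.46,0.2,-0.7,-0.3,0,0,0],[0.46,0.1,0,-0.4,0,0,0],[0.46,0,0,-0.4,0,0,0],[0.46,0,0,-0.4,0,0,0],[0.46,0,0,-0.3,0,0,0],[0.46,0,0,-0.3,0,0,0],[0.46,0,0,-0.3,0,0,0],[0.46,0,0,0,0,0,0]]]'; python3 -c "
from m import *
rep(602,85,111)"
```

```text
t: 5.1
tool_pos: [0.6001, -0.1001, 0.1125]
orientation: [-1.551, 0.248, -0.247]
force: [0.4, 0.2, 0.4]
opening: 0.0504
t 5.1 l,s,z mm [601.7  90.2 112.5] F l,s,z [0.3 0.3 0.4] open 0.0504
R [[0.95, 0.0, 0.31], [-0.31, 0.01, 0.95], [-0.0, -1.0, 0.0]] rot deg [-0.3 -0.1 -0.1] shift now cm [ 0.03  0.14 -0.52] shift after [ 0.03  0.15 -0.52]
```

```bash
python3 -m creep '[[[0.46,0,0,-0.2,0,0,0],[0.46,0,0,-0.2,0,0,0],[0.46,0,0,-0.2,0,0,0],[0.46,0,0,-0.15,0,0,0],[0.46,0,0,-0.15,0,0,0],[0.46,0,0,-0.15,0,0,0],[0.46,0,0,-0.15,0,0,0],[0.46,0,0,0,0,0,0]]]'; python3 -c "
from m import *
rep(602,85,111)"
```

```text
t: 5.9
tool_pos: [0.5982, -0.1049, 0.1123]
orientation: [-1.542, 0.243, -0.245]
force: [1.2, -0.2, -0.5]
opening: 0.0503
t 5.9 l,s,z mm [601.4  85.1 112.3] F l,s,z [ 1.3  0.1 -0.5] open 0.0503
R [[0.95, 0.0, 0.31], [-0.31, 0.01, 0.95], [-0.0, -1.0, 0.02]] rot deg [-0.9  0.2 -0.1] shift now cm [ 0.06  0.13 -0.01] shift after [ 0.06  0.13 -0.01]
```

```bash
python3 -m creep '[[[0.46,0,0,0.5,0,0,0],[0.46,0,0,2,0,0,0],[0.46,0,0,3,0,0,0],[0.46,0,0,4,0,0,0],[0.46,0,-1,5,-0.5,0,0],[0.46,0,-2,5,0,0,0],[0.46,0,-2,3,0,0,0],[0.46,0,0,0,0,0,0]]]'; python3 -c "
from m import *
rep(602,240,35)
a=snap('side','s3');b=snap('top','t3')
P=cloud(b);Q=cloud(a)
i=cv2.imread('pics/t3.png')[110:250,190:370]; j=cv2.imread('pics/s3.png')[100:275,170:350]
cv2.imwrite('pics/c3.png',np.hstack([cv2.resize(i,(386,300),interpolation=2),cv2.resize(j,(308,300),interpolation=2)]))
def ls(p,n):
    l,s=p@L*1000,p@S*1000; print(n,len(p),'l',np.percentile(l,[1,99]).round(),'s',np.percentile(s,[1,99]).round(1),'z',np.median(p[:,2]).round(4))
ls(reg(Q,255,320,195,285,.072,.09),'bend side'); ls(reg(P,200,245,130,200,.072,.088),'bend top')
for X,n in((P,'top'),(Q,'side')):
    p=X.reshape(-1,3);l=p@L*1000;s=p@S*1000; p=p[(l>535)&(l<670)&(s>-10)&(s<110)&(p[:,2]>.155)&(p[:,2]<.185)]; ls(p,'row+book '+n)
"
```

```text
t: 6.7
tool_pos: [0.668, 0.111, 0.164]
orientation: [-1.555, 0.25, -0.248]
force: [-0.1, 0.1, 1.2]
opening: 0.0504
t 6.7 l,s,z mm [601. 312. 164.] F l,s,z [-0.1  0.1  1.2] open 0.0504
R [[0.95, -0.0, 0.31], [-0.31, 0.0, 0.95], [-0.0, -1.0, 0.0]] rot deg [-0.1 -0.2 -0.1] shift now cm [ 0.14 12.88 -7.22] shift after [ 0.1 12.9 -7.2]
bend side 1780 l [553. 651.] s [138.8 215.1] z 0.0805
bend top 1342 l [553. 651.] s [138.7 215.6] z 0.0788
row+book top 2188 l [545. 659.] s [-7.5 75.9] z 0.1685
row+book side 2549 l [544. 660.] s [-7.6 76.7] z 0.1704
```

View pics/c3.png

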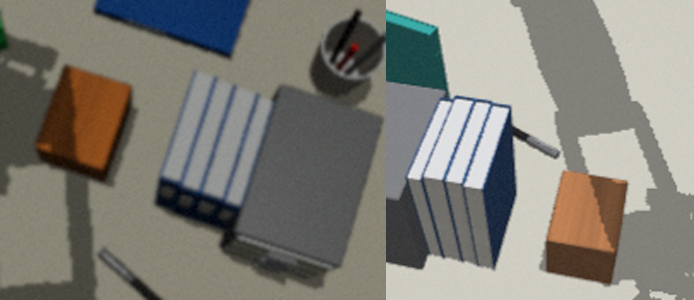

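Book upright and flush with the row (outer face at s≈77). The bookend hasn't moved (s≈138–217, l centre 602). I'll go down behind it.

```bash
python3 -m creep '[[[0.46,0.1,3,-1.5,0,0,0],[0.46,0,3,-1.5,0,0,0],[0.46,0,3,-1,0,0,0],[0.46,0,2,-1,0,0,0],[0.46,0,1,-0.5,0,0,0],[0.46,0,0.4,0,0,0,0],[0.46,0,0,0,0,0,0],[0.46,0,0,0,0,0,0]]]'; python3 -c "
from m import *
rep(602,225,40)"
```

```text
t: 7.6
tool_pos: [0.6428, 0.0423, 0.0278]
orientation: [-1.561, 0.268, -0.248]
force: [-0.3, -0.0, 0.1]
opening: 0.0504
t 7.6 l,s,z mm [598.3 238.9  27.8] F l,s,z [-0.3 -0.1  0.1] open 0.0504
R [[0.95, -0.01, 0.32], [-0.32, -0.0, 0.95], [-0.01, -1.0, -0.01]] rot deg [ 0.4 -0.8 -0.7] shift now cm [ 0.38 -1.22 -1.39] shift after [ 0.37 -1.22 -1.39]
```

```bash
python3 -m creep '[[[0.46,0.4,-1.2,0,0.4,-0.8,-0.7],[0.46,0,0,-0.4,0,0,0],[0.46,0,0,-0.6,0,0,0],[0.46,0,0,-0.6,0,0,0],[0.46,0,0,-0.6,0,0,0],[0.46,0,0,-0.6,0,0,0],[0.46,0,0,-0.6,0,0,0],[0.46,0,0,-0.6,0,0,0]]]'; python3 -c "
from m import *
rep(602,164.5,40)"
```

```text
t: 8.4
tool_pos: [0.6382, 0.0034, 0.0461]
orientation: [-1.553, 0.235, -0.252]
force: [1.1, 4.7, 0.9]
opening: 0.0505
t 8.4 l,s,z mm [605.9 200.4  46.1] F l,s,z [-0.5  4.8  0.9] open 0.0505
R [[0.95, 0.01, 0.31], [-0.31, 0.0, 0.95], [0.01, -1.0, 0.01]] rot deg [-0.3  0.2  0.6] shift now cm [-0.41  0.59 -3.6 ] shift after [-0.39  0.61 -3.59]
```

```bash
python3 -m creep '[[[0.46,-0.1,0.2,-0.4,0,0,0.3],[0.46,-0.1,0.2,-0.4,0,0,0],[0.46,0,0.1,-0.4,0,0,0],[0.46,0,0.1,-0.4,0,0,0],[0.46,0,0,-0.4,0,0,0],[0.46,0,0,-0.4,0,0,0],[0.46,0,0,-0.4,0,0,0],[0.46,0,0,0,0,0,0]]]'; python3 -c "
from m import *
rep(602,164.5,40)
b=snap('side','s4')
Q=cloud(b);p=Q.reshape(-1,3);l=p@L*1000;s=p@S*1000;m=(l>530)&(l<680)&(s>70)&(s<240)&(p[:,2]>.074)&(p[:,2]<.086)
print(np.percentile(l[m],[1,99]),np.percentile(s[m],[1,99]))
cv2.imwrite('pics/c4.png',cv2.resize(cv2.imread('pics/s4.png')[100:275,170:350],(617,600),interpolation=2))
"
```

```text
t: 9.2
tool_pos: [0.632, -0.0217, 0.0456]
orientation: [-1.544, 0.232, -0.255]
force: [1.5, 0.8, -0.7]
opening: 0.0501
t 9.2 l,s,z mm [607.8 174.7  45.6] F l,s,z [ 1.2  1.2 -0.7] open 0.0501
R [[0.95, 0.02, 0.31], [-0.31, 0.01, 0.95], [0.01, -1.0, 0.01]] rot deg [-0.9  0.2  0.7] shift now cm [-0.59  0.54 -1.02] shift after [-0.58  0.56 -1.02]
[554.32497982 658.00373109] [ 76.09428278 175.28417767]
```

View pics/c4.png

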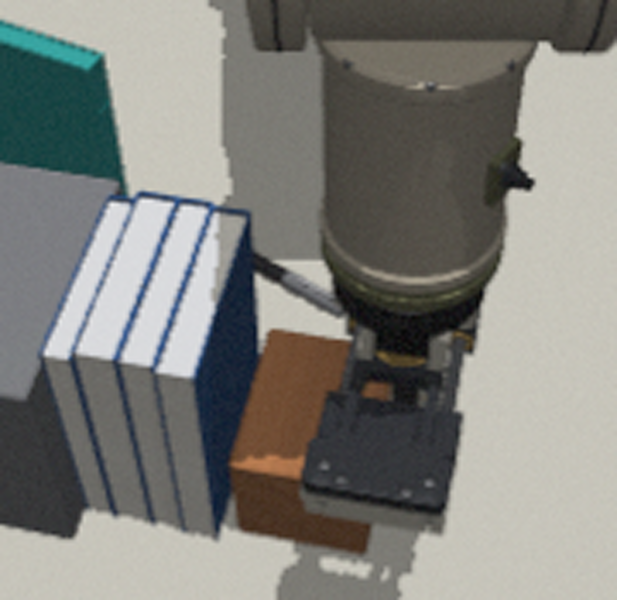

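The bookend is about 10 mm from the book, in line and looks square. I'll close the rest slowly.

```bash
python3 -m creep '[[[0.46,0,0.1,-0.25,0,0,0],[0.46,0,0,-0.25,0,0,0],[0.46,0,0,-0.25,0,0,0],[0.46,0,0,-0.25,0,0,0],[0.46,0,0,-0.2,0,0,0],[0.46,0,0,-0.2,0,0,0],[0.46,0,0,-0.2,0,0,0],[0.46,0,0,-0.2,0,0,0]]]'; python3 -c "
from m import *
rep(602,164.5,40)"
```

```text
t: 10.05
tool_pos: [0.6296, -0.0309, 0.046]
orientation: [-1.532, 0.227, -0.257]
force: [4.3, 11.8, -0.3]
opening: 0.0503
t 10.05 l,s,z mm [608.4 165.2  46. ] F l,s,z [ 0.4 12.5 -0.3] open 0.0503
R [[0.95, 0.02, 0.3], [-0.3, 0.02, 0.95], [0.02, -1.0, 0.03]] rot deg [-1.6  0.3  0.9] shift now cm [-0.65  0.59 -0.08] shift after [-0.64  0.6  -0.07]
```

```bash
python3 -m creep '[[[0.46,0,0,-0.25,0.5,0,0],[0.46,0,0,-0.25,0.5,0,0],[0.46,0,0,-0.25,0,0,0],[0.46,0,0,-0.25,0,0,0],[0.46,0,0,-0.25,0,0,0],[0.46,0,0,0,0,0,0],[0.46,0,0,0.3,0,0,0],[0.46,0,0,1,0,0,0]]]'; python3 -m creep '[[[0.46,0,0,2,0,0,0],[0.46,0,0,3,0,0,0],[0.46,0,0,4,0,0,0],[0.46,0,-2,5,0,0,0],[0.46,0,-4,5,0,0,0],[0.46,0,-4,3,0,0,0],[0.46,0,-2,0,0,0,0],[0.46,0,0,0,0,0,0]]]'; python3 -c "
from m import *
rep(602,164.5,40)
a=snap('side','s5');b=snap('top','t5')
def ls(p,n):
    l,s=p@L*1000,p@S*1000; print(n,len(p),'l',np.percentile(l,[1,99]).round(),'s',np.percentile(s,[1,99]).round(1),'z',np.median(p[:,2]).round(4))
for c,n in((b,'top'),(a,'side')):
    p=cloud(c).reshape(-1,3);l=p@L*1000;s=p@S*1000;z=p[:,2]
    ls(p[(l>535)&(l<670)&(s>-10)&(s<110)&(z>.155)&(z<.185)],'row')
    q=p[(l>530)&(l<680)&(s>81)&(s<185)&(z>.074)&(z<.086)];ls(q,'bend');print(rect(q))
i=cv2.imread('pics/t5.png')[110:250,190:370]; j=cv2.imread('pics/s5.png')[130:275,170:320]
cv2.imwrite('pics/c5.png',np.hstack([cv2.resize(i,(440,342),interpolation=2),cv2.resize(j,(354,342),interpolation=2)]))
"
```

```text
t: 10.85
tool_pos: [0.6331, -0.0178, 0.0463]
orientation: [-1.496, 0.22, -0.26]
force: [0.0, -0.5, 0.0]
opening: 0.0505
t: 11.65
tool_pos: [0.6923, 0.1823, 0.1708]
orientation: [-1.502, 0.228, -0.257]
force: [-0.5, -0.2, -0.4]
opening: 0.0504
t 11.65 l,s,z mm [602.1 387.3 170.8] F l,s,z [-0.4 -0.3 -0.4] open 0.0504
R [[0.95, 0.03, 0.31], [-0.31, 0.05, 0.95], [0.01, -1.0, 0.06]] rot deg [-3.2  0.2  0.6] shift now cm [ -0.2   11.79 -22.98] shift after [-1.000e-02  1.308e+01 -2.228e+01]
row 2167 l [545. 659.] s [-7.6 74.7] z 0.1686
bend 1362 l [556. 653.] s [ 81.7 155.8] z 0.0788
(1362, np.float64(0.0788), array([612., -74.]), array([ 76., 100.]), 72.1, [[553.0, -94.0], [648.0, -125.0], [671.0, -53.0], [576.0, -22.0]])
row 2514 l [544. 659.] s [-7.8 75.9] z 0.1705
bend 1636 l [556. 653.] s [ 81.7 154.9] z 0.0806
(1636, np.float64(0.0806), array([611., -74.]), array([ 75., 101.]), 71.8, [[551.0, -94.0], [647.0, -125.0], [671.0, -54.0], [575.0, -22.0]])
```

View pics/c5.png

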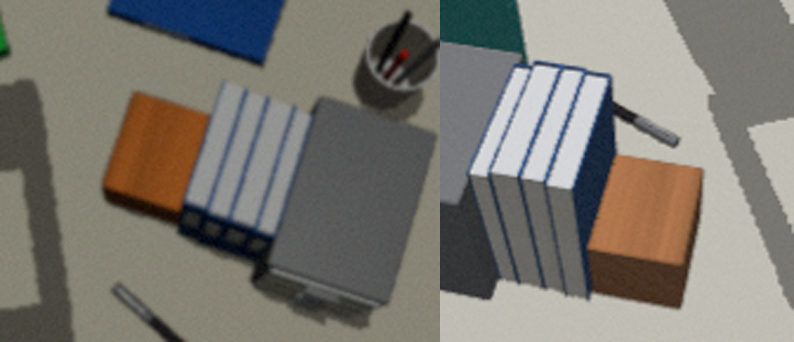

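```bash
python3 -c "
from plant import robot; robot.close_job()"
```

```text
the job is handed in; nothing more can be done
```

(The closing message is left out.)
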